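# Start the guard bolt in its boss and hold it

## Task

Start the saw guard's black-headed bolt in the threaded boss without crossing the thread: turn it backward (anticlockwise seen from above) just until its shank rises and then drops into the thread, and from there screw it one full turn forward (clockwise). Finish while still gripping the bolt head, holding it started and still; leave the tools and parts around it where they are.

Things in the scene. Friction and masses are not known exactly. Their poses are not given: they have to be found in the camera images.
- guard_stand: Stand fixed to the bench: cream base 150 x 190 x 12 mm, two posts carrying a yellow bridge plate 85 (x) x 164 (y) mm whose top is 90 mm above the bench. Below its middle a steel threaded boss, 48 mm across, mouth 48 mm above the bench. Origin: under the centre of the base, on the bolt's vertical axis; z up.
- head: The bolt's round black knurled head, 44 mm in diameter, from 100 to 138 mm above the bench, on a 28 mm collar 10 mm tall. It turns about its vertical axis at constant height, takes 0.04 to 0.2 N m, and stays where left; grip it across at any yaw. A white radial line on its top, on its -x side, shows its angle. Origin: on the axis at bench height.
- head_grip (a point): Point on the bolt's axis inside the head, 122 mm above the bench: the height to grip. The fingertips should stay above the bridge's top face at 90 mm; the red tip of the shank stands up to 40 mm above this point.
- head_turn (a joint): Turn of the bolt (head and shank together) in rad, growing forward (clockwise from above, screwing in), falling backward (anticlockwise). Its zero has no meaning for the thread. The drop comes 0.8 to 2.4 rad back from the start.
- shank_lift (a joint): Height of the steel shank in m, up positive; 0 at the thread's start, just after the drop. It slides in the head on a hex drive, pressed down by a spring (about 8 N). At first it rides the blunt thread end, 1 to 5 mm up; turned backward it climbs 1.9 mm per rad to 6 mm, then drops at once to about 0; turned on backward it climbs again. Right-handed thread: forward, 12 mm down per turn.
- shank_top (a point): Centre of the top of the shank's red tip, 12 mm in diameter, which stands out of the middle of the head's top face. 155 mm above the bench when shank_lift is 0, and moves with it: 17 mm above the head's top face then, about 23 mm just before the drop, about 5 mm at the end of the job.
- wrench: Loose steel wrench lying on the bench; leave alone. Origin under its middle.
- screwdriver: Loose screwdriver lying on the bench; leave alone.
- oil_can: Loose green can, 56 mm in diameter, 130 mm tall, standing; leave alone. Origin at the centre of its underside.
- parts_tray: Blue open tray 130 x 170 x 35 mm fixed on the bench, with two compartments; leave alone. Origin under its middle.
- nut_plate0: Loose dark nut plate 50 x 36 x 6 mm with a 12 mm hole, in the tray; leave alone.
- nut_plate1: Second nut plate, like the first, in the tray; leave alone.
- spare_bolt: Loose spare bolt standing on its 30 mm round head, 60 mm tall; leave alone. Origin at the centre of its underside.
- saw_blank: Loose flat aluminium blank 100 x 60 x 6 mm on the bench; leave alone.

How it is judged:
On the way, in this order (a step that is already met when the one before it is completed fails the run):
1. the bolt has been turned backward until the shank is almost at the top of its climb (value of joint shank_lift above 0.0046 m and value of joint head_turn below -3.2 rad), for 0.05 s.
2. the shank has dropped into the start of the thread (value of joint shank_lift below 0.0025 m and value of joint head_turn below -3.4 rad), for 0.05 s.
At the end, for the whole second after the job is handed in: The bolt stands 0.86 to 1.11 turn forward of the point where it dropped into the thread, its shank 9 to 15 mm below the height of the drop, not turning (under 0.1 rad/s), and the fingers grip the head (over 3 N, grasp point within 25 mm of the head's grip point) (value of joint head_turn between 1.38 and 2.98 rad and value of joint shank_lift between -0.015 and -0.009 m and contact force between the fingers and head above 3 N and distance between the grasp point and head_grip below 0.025 m and velocity of joint head_turn between -0.1 and 0.1 rad/s); the arm keeps its last pose, push and grip.
It fails at once if the bolt is turned backward more than a sixth of a turn past the drop (value of joint head_turn below -5.05 rad).
It fails at once if a tool or part beside the stand is shifted by more than 15 mm (distance of any of wrench, screwdriver, oil_can, parts_tray, nut_plate0, nut_plate1, spare_bolt, saw_blank from where it was at the start of the episode above 0.015 m).
It also fails if it takes over 67 s, if anything falls off the work surface, if the arm or the gripper's body presses on something with over 40 N, if the wrist force passes 120 N, or if a joint passes its speed limit or range.

## Robot

A 6-joint arm with a two-finger parallel gripper is mounted at the origin on the work surface. World frame = base frame: x ahead of the robot, y to its left, z up, the work surface at z = 0. Lengths are in m, angles in rad, forces in N, time in s.
With the tool pointing down it reaches from about 0.25 to 0.725 m from the base axis. Payload 4 kg.
Tool frame: the origin (TCP) lies midway between the tips of the shut fingers; the grasp point (between the pads) lies bot.grip_point_offset behind it (bot.grip_point_offset is the distance from the TCP to the grasp point, in m); z points along the fingers, x is the direction in which the jaws open and shut, and the axes are right-handed (so a half turn about z gives the same grasp; the last joint's range is limited). The gripper opens to 85 mm and grips with 20 to 120 N. Pads are 22 mm wide; open, the fingers measure 114 mm over their backs; the gripper's body (76 mm by 85 mm) begins 54 mm behind the grasp point. The pads swing forward as they close: fully open they stand 13 mm farther back than shut.
Start: joints at [1.133, 0.241, 0.005, 1.335, 0, 1.571], TCP at [0.212, 0.453, 0.231] pointing down, gripper open.
Joint ranges: [-2.72, 2.72], [-1.05, 1.87], [-1.09, 1.28], [-1.99, 2.15], [-1.42, 1.44], [-3.14, 3.14]. Speed limits (rad/s): [2.79, 2.79, 3.14, 3.14, 3.14, 3.14].

## Interface

Orientations are given as a rotation vector (axis times angle).
In Python, from rig import bot gives the robot as it stands.
- The arm moves only by the tool step_arm, never from a script. Its argument "rows" is a list of rows, each a list of 5 numbers: the shift along the tool's x, y, z normalised to -1 to 1, where 1 is 0.5 m, then the turn about the tool's z normalised to -1 to 1, where 1 is 2 rad, then the opening, from 0 (shut) to 1 (fully open). A call has 1 to 8 rows; each row is the pose to reach, as a shift and turn from the pose measured when the call began, along the tool's axes at that moment; what a row does not reach only later rows make up. A row lasts 1/12 s, in which the tool goes at most 41.7 mm and 7.16 degrees, less where a joint would pass 70% of its speed; a pose out of reach is approached as far as the arm can. A call with a number of a shift or a turn outside -1 to 1 is refused whole. A call with a gripper value outside its range is refused whole. The fingers move at their own pace and stop on an object; "newtons" is the grip in N (left out, the last holds). Time passes only in rows, so rows that repeat a pose let the fingers close. It gives the time, the measured TCP pose, the force and the opening at its end, in the units of the state.
- bot.state(): the state, without advancing time (a new reading comes with each control period).
- bot.grab_frame(name): name is "scene" or "top"; returns a dict with "color" (400x640x3 uint8, red, green, blue), "fx", "fy", "cx", "cy" (pixels), "R" (3x3) and "t" (3): a world point X has camera coordinates R X + t. Camera axes: x right, y down, z forward; pixel columns grow to the right and rows downward; lengths in m; the calibration is good to about 2 mm. A picture is of the moment at which its call begins. There is no depth.
- bot.sign_off(): hands the job in, once; it reports no verdict.
The state is a dict: "time_s": time; "joint_pos": joint angles; "joint_vel": joint speeds; "joint_efforts": joint torques, N m; "position": TCP position; "eef_rot": TCP orientation; "force": force on the tool from outside, world axes, zero at the start; "ft_torque": the same for the moment, N m; "grip_width": finger opening in m.
Only numpy, scipy, OpenCV 4.12 (cv2) and the standard library are available. Lean on these libraries where they do the work, as an engineer would, in place of code of your own. Each camera call takes 0.05 s, during which the arm holds its last target.

## Working session

There is one attempt and no reset: what is moved stays moved. The work goes in short steps, Python scripts to look and compute and a tool call to move; the robot and the scene stay as the last step left them, time stands still between calls to the robot, and variables do not carry over. Pictures are saved under pics/ and viewed, and the job is handed in when it is done.

Besides the shell and the picture viewer there is one more tool, called by a JSON object that holds its "method" and its "body". step_arm: Moves the arm, as the interface text tells. Scaled input: -1 to 1 covers 0.5 m each way for a shift and 2 rad each way for a turn. Its arguments: {"type":"object","properties":{"rows":{"type":"array","items":{"type":"array","items":{"type":"number"}}},"newtons":{"type":"number"}},"required":["rows"]}

```bash
mkdir -p pics; ls
cat > h.py <<'E'
import numpy as np, cv2
from rig import bot
def snap(name,tag):
    f=bot.grab_frame(name)
    cv2.imwrite(f'pics/{tag}.png',cv2.cvtColor(f['color'],cv2.COLOR_RGB2BGR))
    np.savez(f'pics/{tag}.npz',**f)
    return f
def ray_z(f,u,v,z):
    R=np.array(f['R']);t=np.array(f['t']);d=R.T@np.array([(u-f['cx'])/f['fx'],(v-f['cy'])/f['fy'],1]);c=-R.T@t
    return c+d*(z-c[2])/d[2]
def proj(f,X):
    p=np.array(f['R'])@np.array(X)+np.array(f['t']);return np.array([f['fx']*p[0]/p[2]+f['cx'],f['fy']*p[1]/p[2]+f['cy']])
E
python3 - <<'E'
from h import *
np.set_printoptions(precision=4,suppress=True)
for n in('scene','top'):
    f=snap(n,n+'0'); print(n,f['fx'],f['cx'],f['cy'],-np.array(f['R']).T@f['t'],np.array(f['R']).round(3).tolist())
print(bot.state(),bot.grip_point_offset)
E
```

```text
pics
scene 434.1204352008853 324.98927155319444 200.3145063474662 [1.1457 0.8952 1.1274] [[-0.77, 0.639, -0.009], [0.448, 0.53, -0.72], [-0.455, -0.558, -0.694]]
top 402.03535987279065 313.5334243774551 199.72530502235864 [0.3547 0.0648 1.1723] [[-0.02, -1.0, -0.0], [-0.993, 0.02, -0.119], [0.119, -0.002, -0.993]]
{'time_s': 0.1, 'joint_pos': array([ 1.133 ,  0.2414,  0.0039,  1.3352, -0.    ,  1.5708]), 'joint_vel': array([ 0.0007, -0.0012,  0.0043,  0.0011,  0.002 , -0.0018]), 'joint_efforts': array([  0.0004, -37.314 ,  25.301 ,   0.0109,  -0.    ,   0.    ]), 'position': array([0.2117, 0.4523, 0.2305]), 'eef_rot': array([ 2.65  ,  1.6855, -0.0025]), 'force': array([ 0.1098, -0.1278,  1.0987]), 'ft_torque': array([-0.0119, -0.0136, -0.0068]), 'grip_width': 0.08531713339252883} 0.0187
```

View pics/scene0.png

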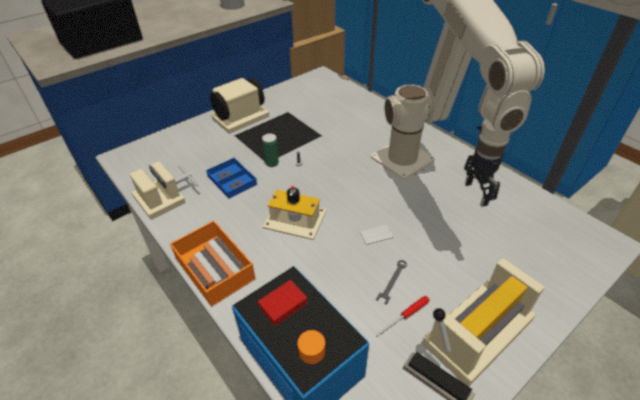

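View pics/top0.png

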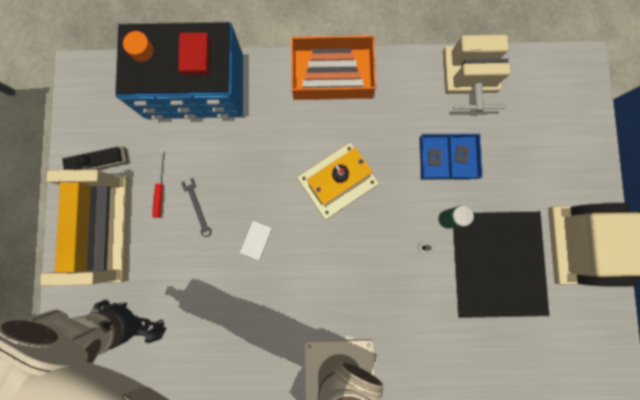

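Run:
```python
import cv2,numpy as np
a=cv2.imread('pics/top0.png')[135:225,285:395]; b=cv2.imread('pics/scene0.png')[170:245,245:345]
a=cv2.resize(a,(790,590),interpolation=cv2.INTER_CUBIC)
cv2.imwrite('pics/topz.png',a);cv2.imwrite('pics/scz.png',cv2.resize(b,(800,600),interpolation=cv2.INTER_CUBIC))
```

```text
(no output)
```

View pics/topz.png

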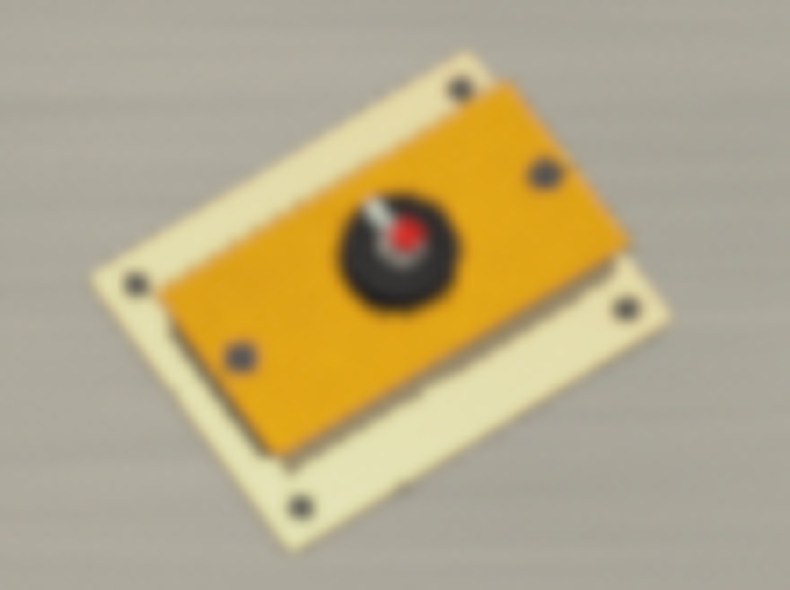

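View pics/scz.png

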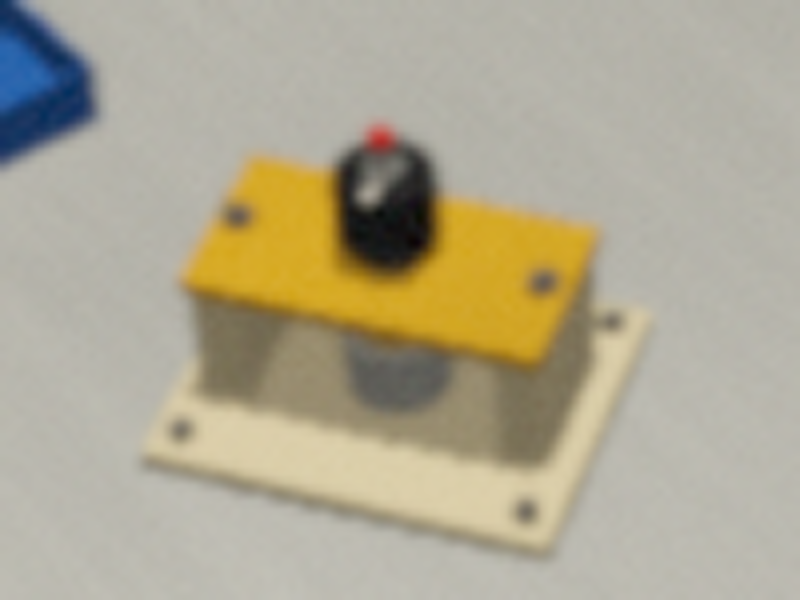

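Run:
```python
from h import *
import itertools
np.set_printoptions(precision=4,suppress=True)
L=lambda n:dict(np.load(f'pics/{n}.npz'))
top,sc=L('top0'),L('scene0')
pt=lambda x,y:(285-.5+.5*110/790+x*110/790,135-.5+.5*90/590+y*90/590)
ps=lambda x,y:(245-.5+x/8,170-.5+y/8)
C=np.array([ray_z(top,*pt(*p),.012) for p in[(95,275),(468,50),(668,318),(293,552)]]);print(C,C.mean(0),[np.linalg.norm(C[i]-C[i-1]) for i in range(4)])
B=np.array([ray_z(top,*pt(*p),.090) for p in[(158,292),(512,80),(632,243),(278,458)]]);print(B.mean(0),[np.linalg.norm(B[i]-B[i-1]) for i in range(4)])
for D in(C,B):
    for e in(D[1]-D[0],D[2]-D[3]): print('long dir',np.arctan2(e[1],e[0]))
C2=np.array([ray_z(sc,*ps(*p),.012) for p in[(652,312),(548,548),(143,460)]]);print('scene base centre',(C2[0]+C2[2])/2)
B2=np.array([ray_z(sc,*ps(*p),.09) for p in[(252,155),(600,230),(543,362),(185,287)]]);print('scene bridge',B2.mean(0))
def red(f,tag):
    i=f['color'].astype(int);m=((i[...,0]>120)&(i[...,1]<100)&(i[...,2]<100)).astype(np.uint8)
    n,l,s,c=cv2.connectedComponentsWithStats(m);return [(s[k,4],c[k]) for k in range(1,n)]
print(red(top,''),red(sc,''))
# triangulate red
rt=(341,171)
```

```text
[[ 0.5625  0.1069  0.012 ]
 [ 0.6624 -0.0482  0.012 ]
 [ 0.5385 -0.1258  0.012 ]
 [ 0.4371  0.0291  0.012 ]] [ 0.5501 -0.0095  0.012 ] [np.float64(0.14758055048924767), np.float64(0.18448321359035866), np.float64(0.14620860351472278), np.float64(0.18513727225229093)]
[ 0.5495 -0.0103  0.09  ] [np.float64(0.08298009008734944), np.float64(0.16288348854112336), np.float64(0.08274296860687494), np.float64(0.16236314540166827)]
long dir -0.9987897260147661
long dir -0.9914299784437325
long dir -1.0032965199528499
long dir -1.0017980294092677
scene base centre [ 0.5535 -0.0017  0.012 ]
scene bridge [ 0.5524 -0.0023  0.09  ]
[(np.int32(109), array([136.4312,  44.6972])), (np.int32(1037), array([192.3211,  51.2662])), (np.int32(766), array([335.0287,  64.2963])), (np.int32(13), array([318.,  59.])), (np.int32(2), array([351.5,  58. ])), (np.int32(33), array([320.1818,  71.8182])), (np.int32(1), array([309.,  68.])), (np.int32(10), array([354.8,  70.4])), (np.int32(23), array([300.4348,  97.3478])), (np.int32(53), array([342.2642,  97.6038])), (np.int32(1), array([343., 165.])), (np.int32(21)
[... 1738 characters left out ...]
2801])), (np.int32(38), array([216.1053, 261.5263])), (np.int32(62), array([204.5484, 277.7419])), (np.int32(1), array([188., 264.])), (np.int32(1), array([191., 268.])), (np.int32(2), array([193.5, 271.5])), (np.int32(1), array([197., 276.])), (np.int32(1), array([224., 278.])), (np.int32(1), array([200., 280.])), (np.int32(1020), array([281.7912, 299.8931])), (np.int32(2), array([203.5, 284.5])), (np.int32(76), array([501.6974, 313.8684])), (np.int32(241), array([415.0996, 306.7884])), (np.int32(1), array([305., 331.])), (np.int32(21), array([316.5714, 332.3333])), (np.int32(14), array([298.7143, 338.5   ])), (np.int32(3), array([325., 342.])), (np.int32(177), array([312.1356, 356.5254]))]
```

Run:
```python
from h import *
np.set_printoptions(precision=4,suppress=True)
L=lambda n:dict(np.load(f'pics/{n}.npz'))
top,sc=L('top0'),L('scene0')
for z in(.155,.158,.161): print(ray_z(top,341.43,170.4,z),ray_z(sc,292,187,z))
# triangulate
def ray(f,u,v):
    R=f['R'];d=R.T@np.array([(u-f['cx'])/f['fx'],(v-f['cy'])/f['fy'],1]);return -R.T@f['t'],d/np.linalg.norm(d)
a,d=ray(top,341.43,170.4);b,e=ray(sc,292,187)
s=np.linalg.lstsq(np.c_[d,-e],b-a,rcond=None)[0];print(a+s[0]*d,b+s[1]*e)
ps=lambda x,y:(245-.5+x/8,170-.5+y/8)
B2=np.array([ray_z(sc,*ps(*p),.09) for p in[(252,155),(600,230),(543,362),(185,287)]]);print(B2,[np.linalg.norm(B2[i]-B2[i-1]) for i in range(4)])
# dark head ellipse in top
g=top['color'][155:190,325:360].max(2);m=(g<90).astype(np.uint8);n,l,s,c=cv2.connectedComponentsWithStats(m);k=1+s[1:,4].argmax();print(s[k],c[k]+[325,155])
print(proj(top,[.55,-.01,.138]),proj(top,[.55,-.01,.1]))
# base robot check
print(proj(top,[0,0,0]),proj(sc,[0,0,0]),proj(top,[.2117,.4523,.2305]),proj(sc,[.2117,.4523,.2305]))
```

```text
[ 0.5507 -0.0107  0.155 ] [ 0.552  -0.0059  0.155 ]
[ 0.5501 -0.0105  0.158 ] [ 0.5538 -0.0031  0.158 ]
[ 0.5495 -0.0103  0.161 ] [ 0.5557 -0.0003  0.161 ]
[ 0.5513 -0.0109  0.1516] [ 0.5497 -0.0094  0.1512]
[[ 0.5615 -0.0948  0.09  ]
 [ 0.4742  0.042   0.09  ]
 [ 0.5425  0.0883  0.09  ]
 [ 0.6313 -0.0449  0.09  ]] [np.float64(0.08579902139392077), np.float64(0.16231743959148212), np.float64(0.08251574831852225), np.float64(0.16007618703109666)]
[  8  10  15  17 142] [340.1831 174.5141]
[340.7235 171.8994] [339.7826 174.5289]
[339.3153 375.2324] [401.9987 157.6387] [145.0377 314.2357] [473.8007 197.5284]
```

{"method": "step_arm", "body": {"rows": [[-0.27, 0.5, 0, 0.4, 1], [-0.54, 1.0, 0, 0.8, 1], [-0.54, 1.0, 0, 0.8, 1], [-0.54, 1.0, 0, 0.8, 1], [-0.54, 1.0, 0, 0.8, 1], [-0.54, 1.0, 0, 0.8, 1], [-0.54, 1.0, 0, 0.8, 1], [-0.54, 1.0, 0, 0.8, 1]]}}

```text
time_s: 0.77
position: [0.4107, 0.1829, 0.2309]
eef_rot: [3.134, 0.199, -0.001]
force: [0.2, 0.3, 0.3]
grip_width: 0.0853
```

{"method": "step_arm", "body": {"rows": [[0.229, 0.416, 0, 0.35, 1], [0.229, 0.416, 0, 0.35, 1], [0.229, 0.416, 0, 0.35, 1], [0.229, 0.416, 0, 0.35, 1], [0.229, 0.416, 0, 0.35, 1], [0.229, 0.416, 0, 0.35, 1], [0.229, 0.416, 0, 0.35, 1], [0.229, 0.416, 0, 0.35, 1]]}}

```text
time_s: 1.43
position: [0.5508, -0.0104, 0.2299]
eef_rot: [3.011, -0.891, -0.004]
force: [-1.1, 0.5, -0.3]
grip_width: 0.0853
```

```bash
cat >> h.py <<'E'
def zoom(tag,u0,u1,v0,v1,s):
    b=cv2.imread(f'pics/{tag}.png')[v0:v1,u0:u1];cv2.imwrite(f'pics/{tag}_z.png',cv2.resize(b,None,fx=s,fy=s,interpolation=cv2.INTER_CUBIC))
def yaw(s):
    r=s['eef_rot'];return 2*np.arctan2(r[1],r[0])
E
python3 - <<'E'
from h import *
f=snap('scene','s1');zoom('s1',230,360,120,220,6)
f=snap('top','t1');zoom('t1',280,400,130,220,6)
s=bot.state();print(s['position'],yaw(s),s['joint_pos'],s['time_s'])
E
```

```text
[ 0.54983751 -0.00842759  0.23047094] -0.5721031456410482 [-1.48151807e-02  3.42617858e-01  1.42512935e-01  1.37317075e+00
 -9.25927127e-04  2.12808544e+00] 1.5333
```

View pics/s1_z.png

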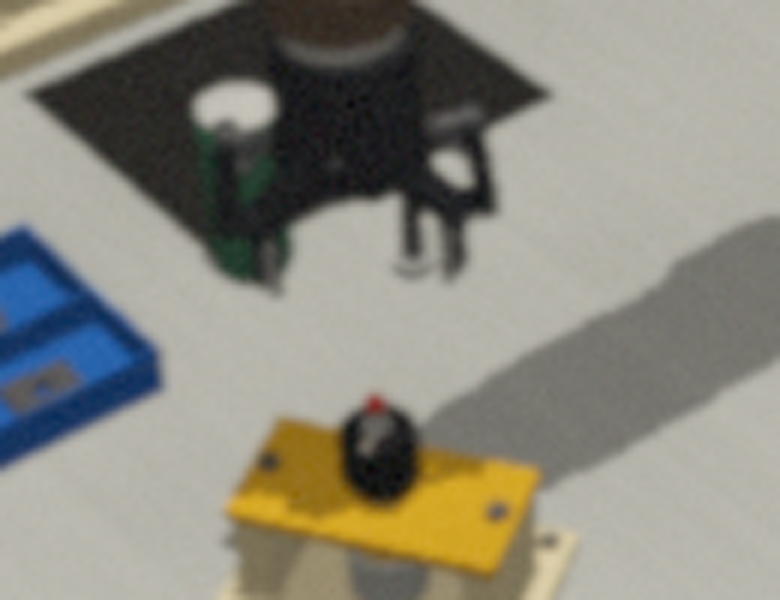

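View pics/t1_z.png

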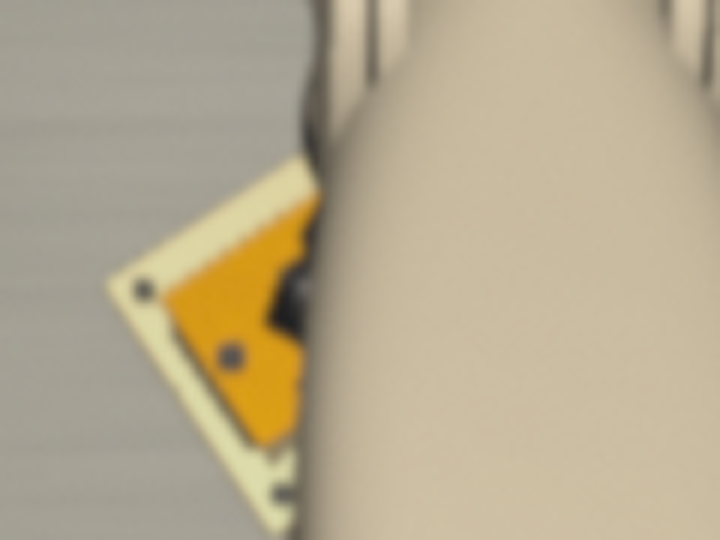

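Run:
```python
from h import *
f=dict(np.load('pics/s1.npz'));s=bot.state()
c=lambda p:((p-[230,120]+.5)*6).round(1)
p=s['position'];y=yaw(s);tx=np.array([np.cos(y),np.sin(y),0])
print('tcp',c(proj(f,p)))
for k in(-.0427,.0427): print('tip',c(proj(f,p+tx*k+[0,0,.013])))
print('body',c(proj(f,p+[0,0,.073])))
for z in(.1,.138,.155,.161): print(z,c(proj(f,[.55,-.0095,z])))
```

```text
tcp [366.7 296.6]
tip [445.  271.2]
tip [284.9 284.5]
body [357.7 188. ]
0.1 [379.9 471.5]
0.138 [375.9 422.6]
0.155 [374.  400.1]
0.161 [373.3 392.1]
```

{"method": "step_arm", "body": {"rows": [[0.003, 0.002, 0.08, 0, 1], [0.003, 0.002, 0.14, 0, 1], [0.003, 0.002, 0.2, 0, 1], [0.003, 0.002, 0.24, 0, 1], [0.003, 0.002, 0.258, 0, 1], [0.003, 0.002, 0.258, 0, 1]]}}

```text
time_s: 2.03
position: [0.5477, -0.0088, 0.0994]
eef_rot: [3.012, -0.882, -0.011]
force: [0.3, 0.1, 0.1]
grip_width: 0.0852
```

Run:
```python
from h import *
f=snap('scene','s2');zoom('s2',250,340,140,220,7)
s=bot.state();print(s['position'],yaw(s),s['force'],s['ft_torque'])
```

```text
[ 0.54928835 -0.00904804  0.10126648] -0.570050427847548 [ 0.6289657  -0.00960629  0.4995355 ] [ 0.02803805 -0.00455642 -0.00919858]
```

View pics/s2_z.png

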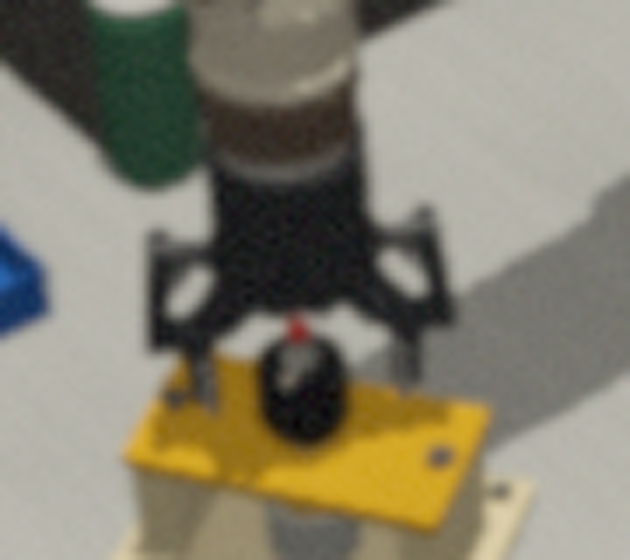

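{"method": "step_arm", "body": {"rows": [[0.002, 0, 0, 0, 0], [0.002, 0, 0, 0, 0], [0.002, 0, 0, 0, 0], [0.002, 0, 0, 0, 0], [0.002, 0, 0, 0, 0], [0.002, 0, 0, 0, 0]], "newtons": 35}}

```text
time_s: 2.58
position: [0.5502, -0.0087, 0.1031]
eef_rot: [-3.015, 0.882, 0.005]
force: [-3.5, 3.5, 6.1]
grip_width: 0.0433
```

```bash
cat >> h.py <<'E'
def tip(n=4,tag=None,prt=True):
    fs=[bot.grab_frame('scene') for _ in range(n)]
    I=np.mean([f['color'].astype(float) for f in fs],0)
    w=np.clip(I[...,0]-np.maximum(I[...,1],I[...,2])-25,0,None)
    w[:,:]*=(I[...,1]<0.62*I[...,0])&(np.abs(I[...,1]-I[...,2])<45)
    u0,v0=284,176
    W=w[v0:205,u0:302]
    yy,xx=np.mgrid[v0:205,u0:302]
    print('red centroid',(W*xx).sum()/W.sum(),(W*yy).sum()/W.sum(),'mass',W.sum())
    if tag:
        cv2.imwrite(f'pics/{tag}.png',cv2.cvtColor(I.astype(np.uint8),cv2.COLOR_RGB2BGR)); zoom(tag,265,325,160,210,12)
    return fs[0]
E
python3 - <<'E'
from h import *
tip(4,'s3')
s=bot.state();print(s['time_s'],s['position'],yaw(s),s['force'],s['ft_torque'],s['grip_width'])
E
```

```text
red centroid 292.04555555555555 187.15666666666667 mass 225.0
2.7833 [ 0.55021475 -0.00870276  0.10308926] 5.713744312698271 [-3.17284598  3.17178945  6.46292618] [ 0.45194327  0.54922532 -0.02226256] 0.042992451174832996
```

View pics/s3_z.png

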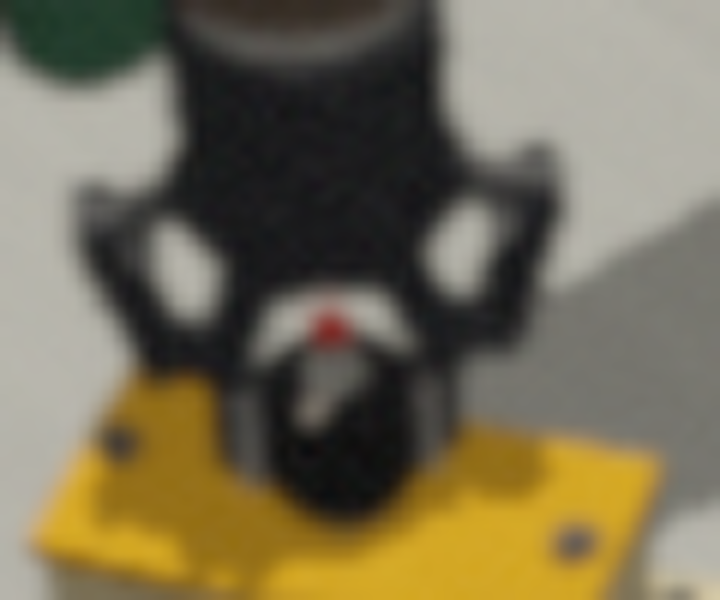

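```bash
cat >> h.py <<'E'
def tip2(tag,n=4):
    fs=[bot.grab_frame('scene') for _ in range(n)]
    I=np.mean([f['color'].astype(float) for f in fs],0)
    np.save(f'pics/{tag}.npy',I)
    u0,u1,v0,v1=285,299,180,195
    w=np.clip(I[...,0]-(I[...,1]+I[...,2])/2-20,0,None)*(I[...,1]<I[...,2]+25)
    W=w[v0:v1,u0:u1];yy,xx=np.mgrid[v0:v1,u0:u1]
    print('red u,v',((W*xx).sum()/W.sum()).round(2),((W*yy).sum()/W.sum()).round(2),'mass',W.sum().round())
    print('rows',W.sum(1).round().astype(int))
    cv2.imwrite(f'pics/{tag}.png',cv2.cvtColor(I.astype(np.uint8),cv2.COLOR_RGB2BGR)); zoom(tag,265,325,160,210,12)
    s=bot.state();print('t',s['time_s'],s['position'],'yaw',yaw(s).round(3),'F',s['force'].round(1),'T',s['ft_torque'].round(3),'w',s['grip_width'].round(4),'j6',s['joint_pos'][5].round(3))
E
python3 -c "
from h import *
tip2('s4')"
```

```text
red u,v 292.08 186.92 mass 369.0
rows [  0   0   0   0   0  18  92 164  94   2   0   0   0   0   0]Traceback (most recent call last):
  File "<string>", line 3, in <module>
    tip2('s4')
    ~~~~^^^^^^
  File "h.py", line 39, in tip2
    s=bot.state();print('t',s['time_s'],s['position'],'yaw',yaw(s).round(3),'F',s['force'].round(1),'T',s['ft_torque'].round(3),'w',s['grip_width'].round(4),'j6',s['joint_pos'][5].round(3))
                                                                                                                                    ^^^^^^^^^^^^^^^^^^^^^
AttributeError: 'float' object has no attribute 'round'
```

{"method": "step_arm", "body": {"rows": [[0, 0, 0, -0.04, 0], [0, 0, 0, -0.08, 0], [0, 0, 0, -0.12, 0], [0, 0, 0, -0.16, 0], [0, 0, 0, -0.2, 0], [0, 0, 0, -0.2, 0]]}}

```text
time_s: 3.48
position: [0.55, -0.0086, 0.1032]
eef_rot: [-3.129, 0.264, 0.005]
force: [-0.9, -0.0, -2.6]
grip_width: 0.0431
```

```bash
python3 -c "
from h import *
tip2('s5')"
```

```text
red u,v 291.56 186.58 mass 514.0
rows [  0   0   0   0   0  65 168 199  82   0   0   0   0   0   0]Traceback (most recent call last):
  File "<string>", line 3, in <module>
    tip2('s5')
    ~~~~^^^^^^
  File "h.py", line 39, in tip2
    s=bot.state();print('t',s['time_s'],s['position'],'yaw',yaw(s).round(3),'F',s['force'].round(1),'T',s['ft_torque'].round(3),'w',s['grip_width'].round(4),'j6',s['joint_pos'][5].round(3))
                                                                                                                                    ^^^^^^^^^^^^^^^^^^^^^
AttributeError: 'float' object has no attribute 'round'
```

View pics/s5_z.png

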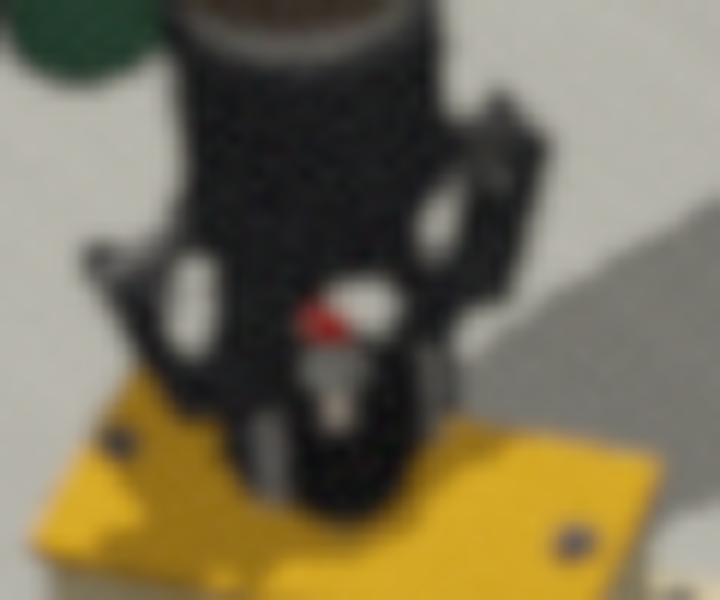

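{"method": "step_arm", "body": {"rows": [[0, 0, 0, -0.04, 0], [0, 0, 0, -0.08, 0], [0, 0, 0, -0.12, 0], [0, 0, 0, -0.16, 0], [0, 0, 0, -0.2, 0], [0, 0, 0, -0.2, 0]]}}

```text
time_s: 4.18
position: [0.5499, -0.0086, 0.1032]
eef_rot: [-3.119, -0.359, 0.005]
force: [-0.9, 0.1, -2.6]
grip_width: 0.0434
```

```bash
sed -i "s/s\['grip_width'\].round(4)/round(s['grip_width'],4)/" h.py; python3 -c "
from h import *
tip2('s6')"
```

```text
red u,v 293.2 186.58 mass 77.0
rows [ 0  0  0  0  0  3 30 39  5  0  0  0  0  0  0]
t 4.3833 [ 0.54987035 -0.00861073  0.10316631] yaw -6.056 F [-0.8  0.9 -2.2] T [ 0.09   0.003 -0.076] w 0.043 j6 1.327
```

View pics/s6_z.png

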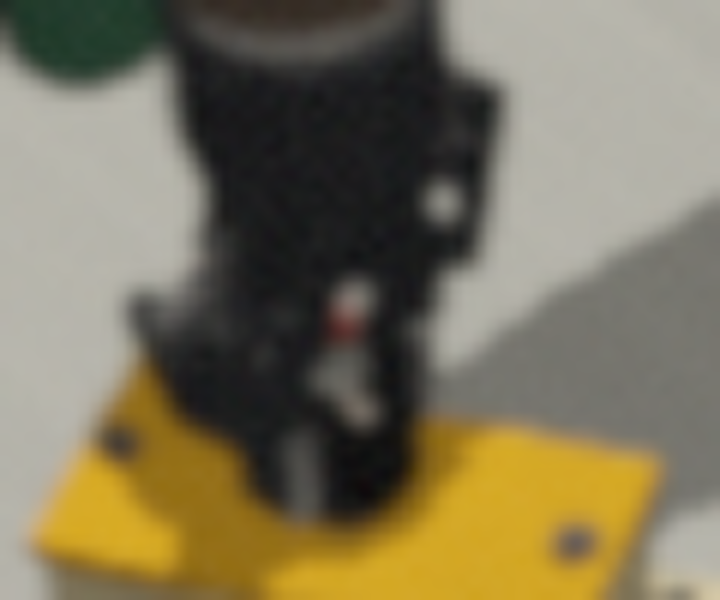

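{"method": "step_arm", "body": {"rows": [[0, 0, 0, 0, 1], [0, 0, 0, 0, 1], [0, 0, 0, 0, 1], [0, 0, 0, 0, 1]]}}

```text
time_s: 4.72
position: [0.5504, -0.0088, 0.1036]
eef_rot: [-3.12, -0.355, 0.003]
force: [-0.2, -0.1, 0.9]
grip_width: 0.0851
```

{"method": "step_arm", "body": {"rows": [[0, 0, 0, 0.07, 1], [0, 0, 0, 0.14, 1], [0, 0, 0, 0.2, 1], [0, 0, 0, 0.26, 1], [0, 0, 0, 0.32, 1], [0, 0, 0, 0.38, 1], [0, 0, 0, 0.4, 1], [0, 0, 0, 0.4, 1]]}}

```text
time_s: 5.38
position: [0.5507, -0.0088, 0.1039]
eef_rot: [-3.012, 0.89, 0.003]
force: [-0.5, -0.2, -0.0]
grip_width: 0.0857
```

```bash
python3 -c "
from h import *
tip2('s7')"
```

```text
red u,v 292.01 186.61 mass 392.0
rows [  0   0   0   0   9  54 116 142  67   0   0   0   0   2   2]
t 5.5833 [ 0.55052859 -0.0087751   0.10374986] yaw 5.711 F [0.5 0.6 0.1] T [-0.001  0.009  0.014] w 0.0856 j6 2.127
```

View pics/s7_z.png

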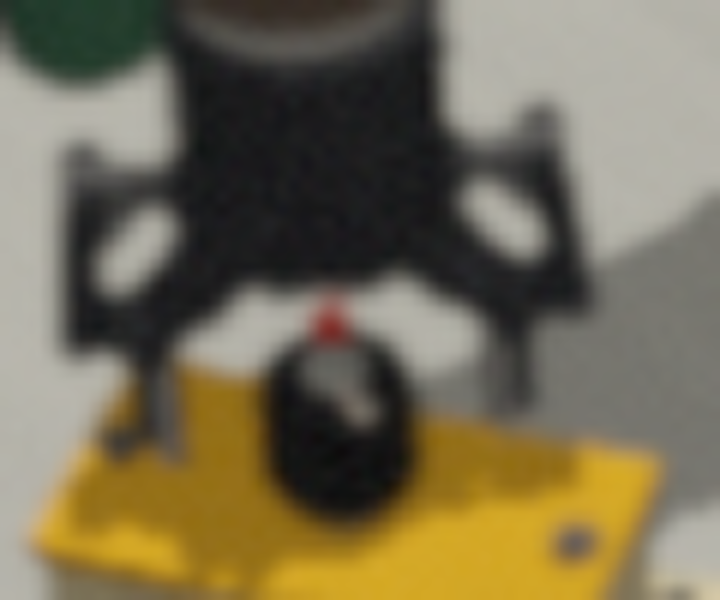

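{"method": "step_arm", "body": {"rows": [[0, 0, 0, 0.07, 1], [0, 0, 0, 0.14, 1], [0, 0, 0, 0.2, 1], [0, 0, 0, 0.2, 0], [0, 0, 0, 0.2, 0], [0, 0, 0, 0.2, 0], [0, 0, 0, 0.2, 0], [0, 0, 0, 0.2, 0]]}}

```text
time_s: 6.25
position: [0.5505, -0.0087, 0.104]
eef_rot: [-2.778, 1.466, 0.004]
force: [0.3, -0.3, 2.0]
grip_width: 0.0429
```

{"method": "step_arm", "body": {"rows": [[0, 0, 0, -0.04, 0], [0, 0, 0, -0.08, 0], [0, 0, 0, -0.12, 0], [0, 0, 0, -0.15, 0], [0, 0, 0, -0.15, 0]]}}

```text
time_s: 6.67
position: [0.5504, -0.0085, 0.104]
eef_rot: [-2.967, 1.031, 0.004]
force: [-0.7, 1.3, 0.5]
grip_width: 0.0431
```

```bash
python3 -c "
from h import *
tip2('s8')"
```

```text
red u,v 292.24 187.9 mass 373.0
rows [  0   0   0   0   0   0  11  96 184  82   0   0   0   0   0]
t 6.8667 [ 0.55037686 -0.00850985  0.103965  ] yaw 5.612 F [-0.7  1.8  1.5] T [0.147 0.169 0.079] w 0.043 j6 2.226
```

View pics/s8_z.png

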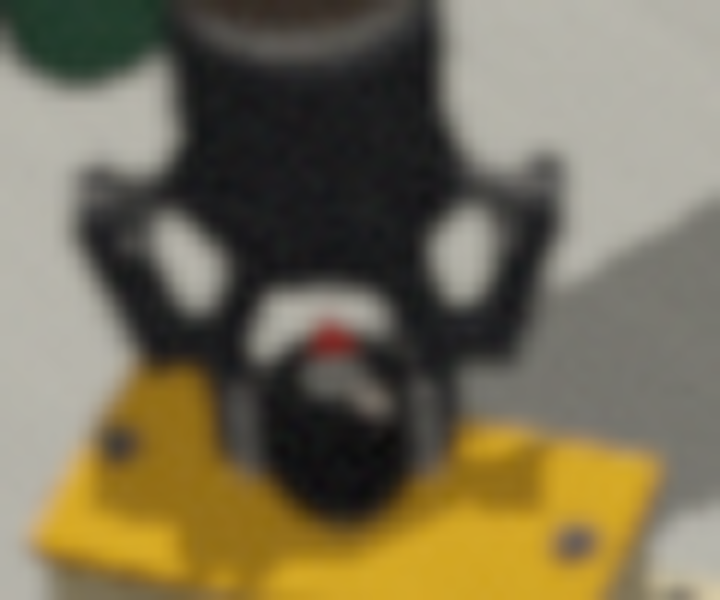

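{"method": "step_arm", "body": {"rows": [[0, 0, 0, 0.05, 0], [0, 0, 0, 0.1, 0], [0, 0, 0, 0.15, 0], [0, 0, 0, 0.2, 0], [0, 0, 0, 0.25, 0], [0, 0, 0, 0.3, 0], [0, 0, 0, 0.35, 0], [0, 0, 0, 0.38, 0]]}}

```text
time_s: 7.53
position: [0.5506, -0.0089, 0.104]
eef_rot: [2.365, -2.067, -0.003]
force: [0.4, -1.4, -0.1]
grip_width: 0.0429
```

```bash
python3 -c "
from h import *
tip2('s9')"
```

```text
red u,v 290.69 188.6 mass 68.0
rows [ 0  0  0  0  0  0  0  1 40 22  0  0  5  0  0]
t 7.7333 [ 0.55054476 -0.00887054  0.1039727 ] yaw -1.431 F [ 0.2 -1.2  0.2] T [-0.09  -0.034 -0.03 ] w 0.0428 j6 2.985
```

View pics/s9_z.png

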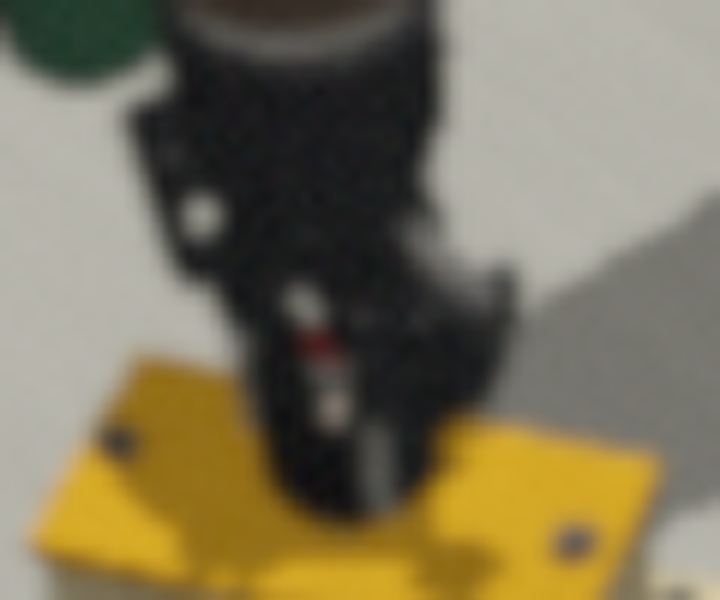

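{"method": "step_arm", "body": {"rows": [[0, 0, 0, 0, 1], [0, 0, 0, 0, 1], [0, 0, 0, 0, 1], [0, 0, 0, 0, 1], [0, 0, 0, -0.06, 1], [0, 0, 0, -0.12, 1], [0, 0, 0, -0.18, 1], [0, 0, 0, -0.24, 1]]}}

```text
time_s: 8.4
position: [0.5506, -0.0088, 0.104]
eef_rot: [-2.798, 1.429, 0.003]
force: [-0.2, -0.4, 0.7]
grip_width: 0.0857
```

```bash
python3 -c "
from h import *
tip2('s10')"
```

```text
red u,v 292.18 188.27 mass 425.0
rows [  0   0   0   0   0   0   0  70 200 140  11   0   1   0   4]
t 8.6 [ 0.55058142 -0.00878599  0.10401764] yaw 5.33 F [-0.4 -0.1 -0. ] T [ 0.004 -0.029 -0.013] w 0.0854 j6 2.508
```

{"method": "step_arm", "body": {"rows": [[0, 0, 0, -0.062, 1], [0, 0, 0, -0.124, 1], [0, 0, 0, -0.186, 1], [0, 0, 0, -0.248, 1], [0, 0, 0, -0.31, 1], [0, 0, 0, -0.372, 1], [0, 0, 0, -0.434, 1], [0, 0, 0, -0.496, 1]]}}

```text
time_s: 9.27
position: [0.5506, -0.0088, 0.104]
eef_rot: [-3.14, -0.066, 0.003]
force: [-0.2, 0.7, 0.0]
grip_width: 0.0851
```

{"method": "step_arm", "body": {"rows": [[0, 0, 0, -0.062, 1], [0, 0, 0, -0.124, 1], [0, 0, 0, -0.186, 1], [0, 0, 0, -0.248, 1], [0, 0, 0, -0.31, 1], [0, 0, 0, -0.372, 1], [0, 0, 0, -0.434, 1], [0, 0, 0, -0.496, 1]]}}

```text
time_s: 9.93
position: [0.5505, -0.0087, 0.104]
eef_rot: [-2.726, -1.557, 0.001]
force: [-0.8, -0.4, -1.4]
grip_width: 0.0857
```

{"method": "step_arm", "body": {"rows": [[0, 0, 0, -0.062, 1], [0, 0, 0, -0.124, 1], [0, 0, 0, -0.186, 1], [0, 0, 0, -0.248, 1], [0, 0, 0, -0.31, 1], [0, 0, 0, -0.372, 1], [0, 0, 0, -0.434, 1], [0, 0, 0, -0.496, 1]]}}

```text
time_s: 10.6
position: [0.5506, -0.0087, 0.104]
eef_rot: [-1.652, -2.67, -0.0]
force: [-0.5, -0.9, -0.0]
grip_width: 0.0853
```

{"method": "step_arm", "body": {"rows": [[0, 0, 0, -0.062, 1], [0, 0, 0, -0.124, 1], [0, 0, 0, -0.186, 1], [0, 0, 0, -0.248, 1], [0, 0, 0, -0.31, 1], [0, 0, 0, -0.372, 1], [0, 0, 0, -0.434, 1], [0, 0, 0, -0.496, 1]]}}

```text
time_s: 11.27
position: [0.5506, -0.0087, 0.104]
eef_rot: [-0.176, -3.135, -0.002]
force: [-0.2, 0.8, 0.2]
grip_width: 0.0856
```

```bash
python3 -c "
from h import *
tip2('s11')"
```

```text
red u,v 292.22 188.26 mass 428.0
rows [  0   0   0   0   0   0   0  70 202 140  13   0   0   1   2]
t 11.4667 [ 0.55057039 -0.00869338  0.10403379] yaw -3.262 F [-0.   0.6 -0.1] T [-0.01  -0.03  -0.017] w 0.0854 j6 -1.467
```

View pics/s10_z.png

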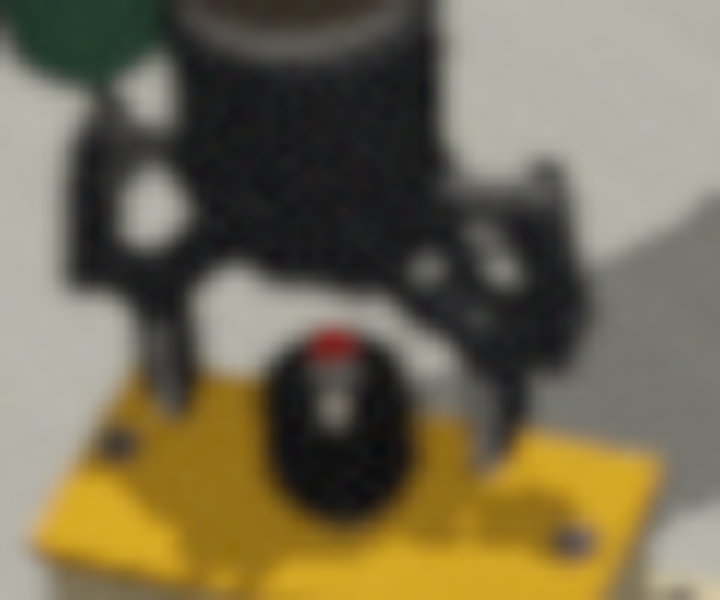

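View pics/s11_z.png

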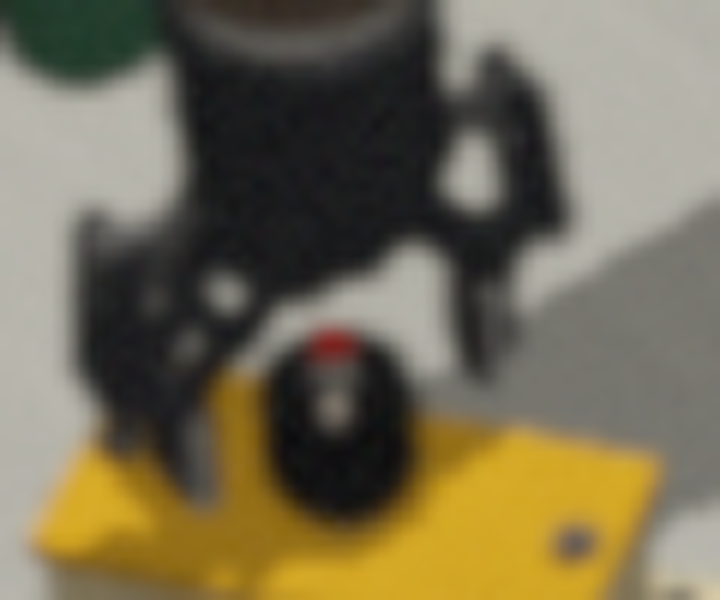

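{"method": "step_arm", "body": {"rows": [[0, 0, 0, -0.062, 1], [0, 0, 0, -0.124, 1], [0, 0, 0, -0.186, 1], [0, 0, 0, -0.248, 1], [0, 0, 0, -0.31, 1], [0, 0, 0, -0.372, 1], [0, 0, 0, -0.434, 1], [0, 0, 0, -0.496, 1]]}}

```text
time_s: 12.13
position: [0.5506, -0.0087, 0.104]
eef_rot: [1.329, -2.845, -0.003]
force: [0.0, 0.8, 0.7]
grip_width: 0.0854
```

{"method": "step_arm", "body": {"rows": [[0, 0, 0, -0.06, 1], [0, 0, 0, -0.12, 1], [0, 0, 0, -0.15, 1], [0, 0, 0, -0.15, 0], [0, 0, 0, -0.15, 0], [0, 0, 0, -0.15, 0], [0, 0, 0, -0.15, 0], [0, 0, 0, -0.15, 0]]}}

```text
time_s: 12.8
position: [0.5504, -0.0092, 0.1043]
eef_rot: [1.737, -2.616, -0.002]
force: [-1.5, -1.4, 3.2]
grip_width: 0.0432
```

```bash
python3 -c "
from h import *
tip2('s12')"
```

```text
red u,v 287.0 194.0 mass 3.0
rows [0 0 0 0 0 0 0 0 0 0 0 0 0 0 3]
t 13.0 [ 0.55045124 -0.00913372  0.10431788] yaw -1.968 F [-1.  -1.7  4.1] T [-0.649  0.503 -0.081] w 0.0433 j6 -2.761
```

{"method": "step_arm", "body": {"rows": [[0, 0, 0, 0.06, 0], [0, 0, 0, 0.12, 0], [0, 0, 0, 0.18, 0], [0, 0, 0, 0.24, 0], [0, 0, 0, 0.3, 0], [0, 0, 0, 0.36, 0], [0, 0, 0, 0.42, 0], [0, 0, 0, 0.48, 0]]}}

```text
time_s: 13.67
position: [0.5501, -0.0094, 0.1043]
eef_rot: [0.324, -3.123, -0.0]
force: [-2.4, -3.3, 3.1]
grip_width: 0.0432
```

{"method": "step_arm", "body": {"rows": [[0, 0, 0, 0.06, 0], [0, 0, 0, 0.12, 0], [0, 0, 0, 0.18, 0], [0, 0, 0, 0.24, 0], [0, 0, 0, 0.3, 0], [0, 0, 0, 0.36, 0], [0, 0, 0, 0.42, 0], [0, 0, 0, 0.48, 0]]}}

```text
time_s: 14.33
position: [0.5497, -0.0094, 0.1043]
eef_rot: [-1.163, -2.915, 0.001]
force: [-2.9, -1.3, 3.1]
grip_width: 0.0428
```

```bash
python3 -c "
from h import *
tip2('s13')"
```

```text
red u,v 292.33 188.92 mass 546.0
rows [  0   0   0   0   0   0   0   8 165 242 123   8   0   0   0]
t 14.5333 [ 0.54969559 -0.0093407   0.10431769] yaw -3.892 F [-2.9 -1.1  3. ] T [-0.202  0.504 -0.073] w 0.0431 j6 -0.838
```

View pics/s13_z.png

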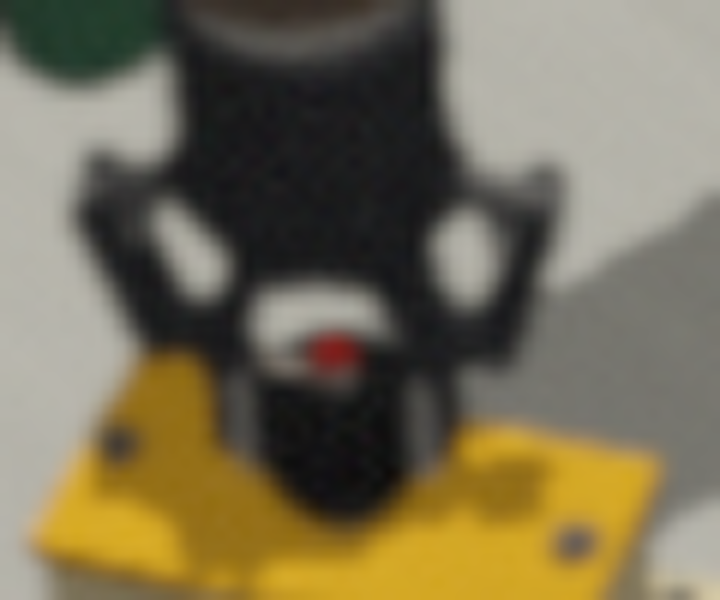

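{"method": "step_arm", "body": {"rows": [[0, 0, 0, 0.06, 0], [0, 0, 0, 0.12, 0], [0, 0, 0, 0.18, 0], [0, 0, 0, 0.24, 0], [0, 0, 0, 0.3, 0], [0, 0, 0, 0.36, 0], [0, 0, 0, 0.42, 0], [0, 0, 0, 0.48, 0]]}}

```text
time_s: 15.2
position: [0.5495, -0.0089, 0.1043]
eef_rot: [-2.371, -2.056, 0.003]
force: [-2.3, -0.0, 2.5]
grip_width: 0.0432
```

{"method": "step_arm", "body": {"rows": [[0, 0, 0, 0.06, 0], [0, 0, 0, 0.12, 0], [0, 0, 0, 0.18, 0], [0, 0, 0, 0.24, 0], [0, 0, 0, 0.3, 0], [0, 0, 0, 0.36, 0], [0, 0, 0, 0.42, 0], [0, 0, 0, 0.48, 0]]}}

```text
time_s: 15.87
position: [0.5498, -0.0085, 0.1043]
eef_rot: [-3.054, -0.724, 0.003]
force: [-2.6, -0.0, 1.6]
grip_width: 0.0431
```

{"method": "step_arm", "body": {"rows": [[0, 0, 0, 0.06, 0], [0, 0, 0, 0.12, 0], [0, 0, 0, 0.18, 0], [0, 0, 0, 0.24, 0], [0, 0, 0, 0.3, 0], [0, 0, 0, 0.36, 0], [0, 0, 0, 0.42, 0], [0, 0, 0, 0.48, 0]]}}

```text
time_s: 16.53
position: [0.5503, -0.0086, 0.1043]
eef_rot: [-3.044, 0.773, 0.003]
force: [-2.2, -1.7, 1.7]
grip_width: 0.0432
```

```bash
python3 -c "
from h import *
tip2('s14')"
```

```text
red u,v 292.13 189.9 mass 793.0
rows [  0   0   0   0   0   0   0   0  46 248 279 182  39   0   0]
t 16.7333 [ 0.55021248 -0.00859284  0.10431755] yaw 5.793 F [-2.2 -1.4  1.1] T [-0.577 -0.361 -0.074] w 0.043 j6 2.045
```

View pics/s14_z.png

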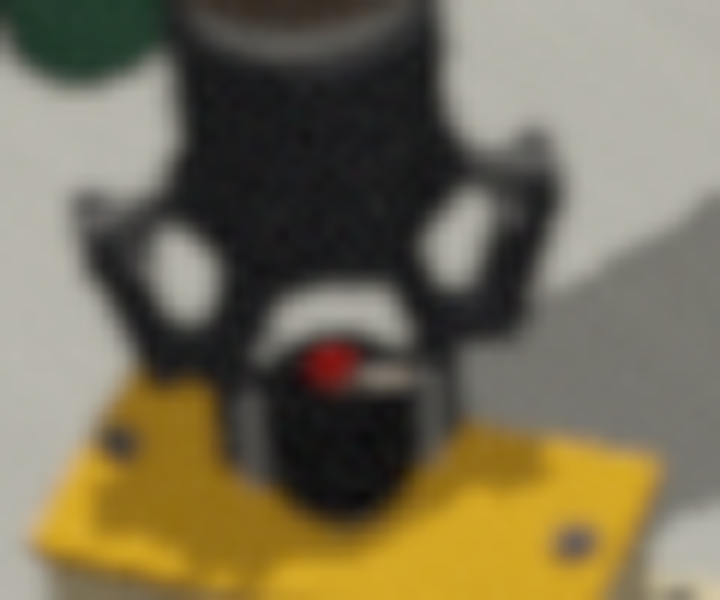

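{"method": "step_arm", "body": {"rows": [[0, 0, 0, 0.06, 0], [0, 0, 0, 0.12, 0], [0, 0, 0, 0.18, 0], [0, 0, 0, 0.24, 0], [0, 0, 0, 0.3, 0], [0, 0, 0, 0.35, 0], [0, 0, 0, 0.38, 0], [0, 0, 0, 0.38, 0]]}}

```text
time_s: 17.4
position: [0.5504, -0.0088, 0.1043]
eef_rot: [2.549, -1.836, -0.003]
force: [-0.1, -0.6, 2.2]
grip_width: 0.0435
```

```bash
python3 -c "
from h import *
tip2('s15')
f=snap('top','t2');f=snap('scene','s16')
print(bot.state()['joint_vel'].round(3))"
```

```text
red u,v 292.33 190.11 mass 728.0
rows [  0   0   0   0   0   0   0   0  23 182 270 196  56   0   0]
t 17.6 [ 0.55041959 -0.00884623  0.10432033] yaw 5.035 F [-0.9 -1.2  0.4] T [-0.875 -0.097 -0.034] w 0.0433 j6 2.802
[ 0.001  0.     0.    -0.001  0.     0.007]
```

View pics/s15_z.png

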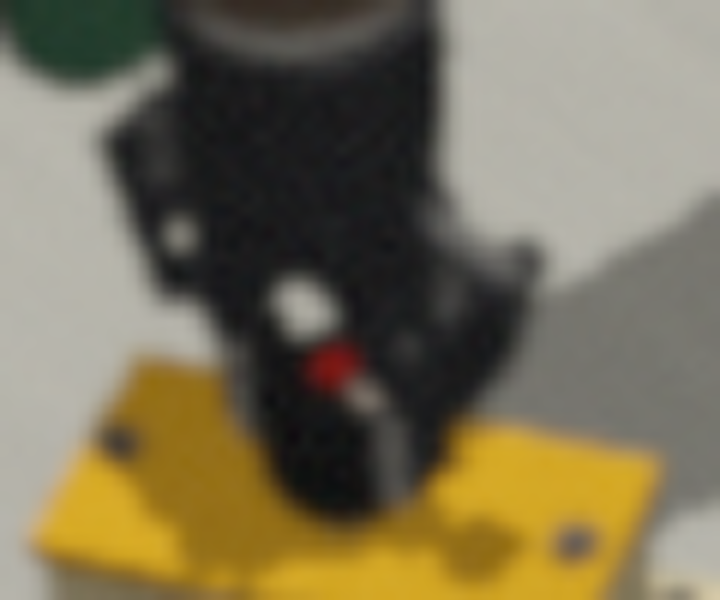

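View pics/s16.png

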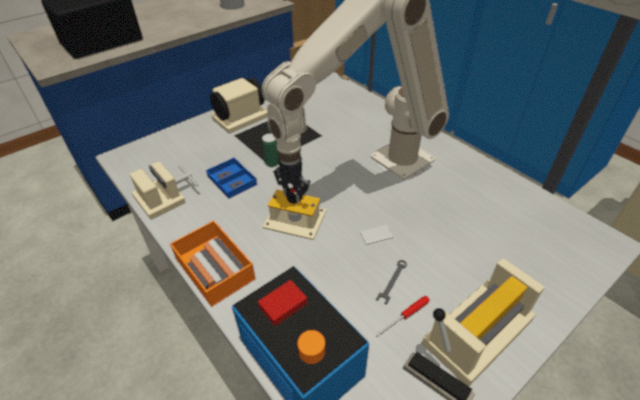

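```bash
python3 -c "
from rig import bot
print(bot.sign_off())"
```

```text
the job is handed in; nothing more can be done
None
```

The bolt is started in the thread and screwed in about one turn. I handed the job in at about 17.7 s with the gripper still holding the head; the sign-off gave no verdict.

- **Backward turn:** I gripped the head (43 mm finger opening, 35 N) and turned it back about 1.1 rad in small steps. The red tip rose by about 1.4 mm over the first 0.8 rad. It then fell by about 1.3 px (roughly 6 mm) within the last 0.3 rad, which was the drop.
- **Forward turn:** I turned it 6.32 rad clockwise with one regrip. The drop happened somewhere in that last 0.3 rad, so the bolt stands 0.96 to 1.01 turn past it (required 0.86 to 1.11).
- **Last checks:**
  - The arm was still and wrist forces stayed under about 7 N in every reading.
  - The grasp point was at 123 mm height, close to the 122 mm grip point.
  - The white line was back near its angle at the drop, so I saw no slip.
  - The tools and parts looked unmoved in the scene picture, judged by eye only.
- **Less certain:**
  - The last tip reading shows about 10 mm of descent after the drop, against about 12 mm expected (9 to 15 mm required). The gripper partly hid the tip, and one pixel is about 4.5 mm there, so this agrees only roughly.
  - Early rough position estimates from the two cameras differed by up to 8 mm in y. Views from above the bolt and at grip height settled it before I closed the fingers.

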